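# Restock the toy-vehicle display in tray order

## Robot

A 6-joint arm with a two-finger parallel gripper is mounted at the origin on the work surface. World frame = base frame: x ahead of the robot, y to its left, z up, the work surface at z = 0. Lengths are in m, angles in degrees, forces in N, time in s.
With the tool pointing down it reaches from about 0.3 to 0.75 m from the base axis. Payload 8.5 kg.
Tool frame: the origin (TCP) lies midway between the tips of the shut fingers; the grasp point (between the pads) lies 19 mm behind it; z points along the fingers, y is the line along which they close (so a half turn about z gives the same grasp; the last joint's range is limited). The gripper opens to 85 mm and grips with 20 to 120 N. Pads are 22 mm wide; open, the fingers measure 114 mm over their backs; the gripper's body (76 mm by 85 mm) begins 54 mm behind the grasp point. The pads swing forward as they close: fully open they stand 13 mm farther back than shut.
Start: joints at [62.607, 21.807, 74.336, -0, 83.858, -12.336], TCP at [0.143, 0.531, 0.231] pointing down, gripper open.
Joint ranges: [-178.18, 178.18], [-50.72, 133.34], [12.68, 142.11], [-81.47, 261.47], [9.98, 163.14], [-165.26, 165.26]. Speed limits (degrees/s): [136.94, 136.94, 180, 180, 180, 180].

## Interface

Orientations are given as a 3x3 rotation matrix whose columns are the frame's x, y, z axes.
In Python, from rig import monitor, optics, close_job, models gives the robot as it stands.
- The arm moves only by the tool step_arm, never from a script. Its arguments are lists of equal length, an entry for each row: "fingers": the closure, from -1 (fully open) to 1 (shut); "travel": the shift along the tool's x, y, z scaled (see below), a list of three; "twist": the turn about the tool's z scaled (see below). In form: {"fingers": [fingers, ...], "travel": [[tx, ty, tz], ...], "twist": [twist, ...]}. A call has 1 to 10 rows; each row shifts and turns the commanded pose from where the row before left it, along the tool's axes as they then stand; what a row does not reach is not made up. The controller multiplies each number of a shift by 100 mm and each number of a turn by pi rad. A row lasts 1/8 s, in which the tool goes at most 62.5 mm and 10.7 degrees, less where a joint would pass 70% of its speed; a pose out of reach is approached as far as the arm can. A call with a number of a shift or a turn outside -1 to 1 is refused whole. A call with a gripper value outside its range is refused whole. The fingers move at their own pace and stop on an object; "force" is the grip in N (left out, the last holds). Time passes only in rows, so rows that do not move let the fingers close. It gives the time, the measured TCP pose, the force, the opening and the grip force at its end, in the units of the state.
- monitor.observe(): the state, without advancing time (a new reading comes with each control period).
- optics.get_image(name): name is "scene" or "top" or "wrist"; returns (picture, depth): 384x512x3 uint8, blue, green, red; 384x512 float32, m along the optical axis (not along the pixel's ray), 0 where there is no reading.
- optics.get_calibration(name): a dict with "vertical_fov" (degrees; the focal length in pixels is half the picture's height over the tangent of half this angle, whatever the lens; pixels are square), "cx", "cy" (the principal point, pixels), "distortion" ([k1, k2, p1, p2, k3] as OpenCV has them; the pictures are not rectified), "world_from_camera" (4x4, takes a point from camera to world coordinates). Camera axes: x right, y up, looking along -z (the intrinsics and any distortion apply to the point x, -y, -z); pixel columns grow to the right and rows downward; lengths in m; the calibration is good to about 2 mm. A picture is of the moment at which its call begins: read the wrist's pose just before it. get_calibration takes no time and is no camera call; for the wrist camera it gives the pose at the moment of the call.
- close_job(): hands the job in; it is judged then, once.
Trained networks look in the newest picture that a camera, given by its name, has taken for a name from the list of things; names that differ only in an ending like _2 or _b are one class to them, and where a whole thing is asked for, a point or a joint stands for the part that bears it (a point fixed in the world has none). Each returns a list of dicts, best first, with "confidence" (0 to 1); they miss things now and then, are a little off and sometimes report something else, mostly with a low value. They report only what shows in the picture. A call takes as long as a camera call. They do not tell look-alikes from the thing itself.
- models.trace(camera, query): "mask" (384x512 bool, what is visible of it) and "point" ([column, row] in pixels, amid what is visible of it).
- models.landmark_of(camera, query): "point" ([column, row] in pixels: a listed point, or the origin of a listed thing).
The state is a dict: "time_s": time; "q": joint angles; "qvel": joint speeds; "joint_efforts": joint torques, N m; "position": TCP position; "tool_rot": TCP orientation; "ft_force": force on the tool from outside, world axes, zero at the start; "wrist_torque": the same for the moment, N m; "grip_width": finger opening in m; "gripper_force": force on a finger pad.
Only numpy, scipy, OpenCV 4.12 (cv2) and the standard library are available. Lean on these libraries where they do the work, as an engineer would, in place of code of your own. Each camera call takes 0.05 s, during which the arm holds its last target. There are 200 camera calls.

## Task

Move the four wooden vehicles from the stock tray to the display riser, one at a time, so that they stand in its four bays in the same left-to-right order as in the tray, the leftmost vehicle in the leftmost bay and so on. Park each straight and in the middle of its bay, upright on its wheels, set down rather than dropped. Take each vehicle directly to its own bay and do not put one down anywhere else on the way.

Things in the scene. Friction and masses are not known exactly. Their poses are not given: they have to be found in the camera images.
- car: Wooden toy saloon car: bonnet and boot 31 high, cabin 48 high from 27 behind to 19 ahead of the origin. Beech, 88 long, body 34 wide, 44 over the wheels (22 diameter, 56 wheelbase, do not turn), 0.11 kg. Origin: midway along, at the wheels' foot; x to its nose, z up. Grip across the 34 mm body (along its y) at the origin, 40 above it.
- bus: Wooden toy bus: one long box, flat roof 58 high (62 at a thin roof strip). Beech, 88 long, body 34 wide, 44 over the wheels (22 diameter, 56 wheelbase, do not turn), 0.11 kg. Origin: midway along, at the wheels' foot; x to its nose, z up. Grip across the 34 mm body (along its y) at the origin, 40 above it.
- tanker: Wooden toy tanker: cab 54 high, behind it a lying round tank 34 in diameter, axis 40 high, from 43 behind to 15 ahead of the origin. Beech, 88 long, body 34 wide, 44 over the wheels (22 diameter, 56 wheelbase, do not turn), 0.11 kg. Origin: midway along, at the wheels' foot; x to its nose, z up. Grip across the 34 mm body (along its y) at the origin, 40 above it.
- tipper: Wooden toy tipper: cab 54 high, behind it an open box body 34 wide, rim 48 high, from 43 behind to 17 ahead of the origin. Beech, 88 long, body 34 wide, 44 over the wheels (22 diameter, 56 wheelbase, do not turn), 0.11 kg. Origin: midway along, at the wheels' foot; x to its nose, z up. Grip across the 34 mm body (along its y) at the origin, 40 above it.
- tray: Fixed stock tray, 128 (x) by 430 (y), floor 8 above the table. Vehicles stand side by side, in any order, noses to +x, in four lanes at y = +126, +42, -42, -126 of the origin (under the lanes' middle, table height; x away from the robot, y to its left). Strips and edges up to 26 high, end handles at y +190 and -230 60 high. Nearer than the riser or beyond it.
- riser: Fixed display riser: white board 128 (x) by 470 (y), top 60 above the table, four bays in a row, blank tickets along its +x edge. Origin: under its middle at table height; x away from the robot, y to its left. Strips 6 wide, 8 high bound the bays (78 clear, 84 apart). A loose peg doll 58 high stands at each end (y about +-206).
- bay_1: The leftmost (robot's left, +y) bay of the riser, empty at the start: a grey felt inlay 104 in x by 66 in y. Origin: middle of the bay on the riser's top surface (60 above the table); axes as the riser's.
- bay_2: The second from the left bay of the riser, empty at the start: a grey felt inlay 104 in x by 66 in y. Origin: middle of the bay on the riser's top surface (60 above the table); axes as the riser's.
- bay_3: The third from the left bay of the riser, empty at the start: a grey felt inlay 104 in x by 66 in y. Origin: middle of the bay on the riser's top surface (60 above the table); axes as the riser's.
- bay_4: The rightmost (-y) bay of the riser, empty at the start: a grey felt inlay 104 in x by 66 in y. Origin: middle of the bay on the riser's top surface (60 above the table); axes as the riser's.
There are look-alikes about, which are no part of the job. What is shaped like the car but orange is not meant. Leave any blue look-alike of the tipper alone.

How it is judged (in metres and radians):
At the end, for the whole second after the job is handed in: Every bay holds one vehicle, in the tray's left-to-right order, its origin within 15 mm of the bay's middle along the bay and 12 mm across, on its wheels on the board (height within 6 mm, tilt under 0.1 rad), in line with the bay within 0.17 rad, released and at rest (((x of car in the frame of bay_1 between -0.015 and 0.015 m and y of car in the frame of bay_1 between -0.012 and 0.012 m and z of car in the frame of bay_1 between -0.006 and 0.006 m and angle between the x axis of car and the x axis of bay_1, either way round below 0.17 rad and angle between car's own z axis and vertical below 0.1 rad and linear speed of car below 0.02 m/s and angular speed of car below 0.2 rad/s) or (x of bus in the frame of bay_1 between -0.015 and 0.015 m and y of bus in the frame of bay_1 between -0.012 and 0.012 m and z of bus in the frame of bay_1 between -0.006 and 0.006 m and angle between the x axis of bus and the x axis of bay_1, either way round below 0.17 rad and angle between bus's own z axis and vertical below 0.1 rad and linear speed of bus below 0.02 m/s and angular speed of bus below 0.2 rad/s) or (x of tanker in the frame of bay_1 between -0.015 and 0.015 m and y of tanker in the frame of bay_1 between -0.012 and 0.012 m and z of tanker in the frame of bay_1 between -0.006 and 0.006 m and angle between the x axis of tanker and the x axis of bay_1, either way round below 0.17 rad and angle between tanker's own z axis and vertical below 0.1 rad and linear speed of tanker below 0.02 m/s and angular speed of tanker below 0.2 rad/s) or (x of tipper in the frame of bay_1 between -0.015 and 0.015 m and y of tipper in the frame of bay_1 between -0.012 and 0.012 m and z of tipper in the frame of bay_1 between -0.006 and 0.006 m and angle between the x axis of tipper and the x axis of bay_1, either way round below 0.17 rad and angle between tipper's own z axis and vertical below 0.1 rad and linear speed of tipper below 0.02 m/s and angular speed of tipper below 0.2 rad/s)) and ((x of car in the frame of bay_2 between -0.015 and 0.015 m and y of car in the frame of bay_2 between -0.012 and 0.012 m and z of car in the frame of bay_2 between -0.006 and 0.006 m and angle between the x axis of car and the x axis of bay_2, either way round below 0.17 rad and angle between car's own z axis and vertical below 0.1 rad and linear speed of car below 0.02 m/s and angular speed of car below 0.2 rad/s) or (x of bus in the frame of bay_2 between -0.015 and 0.015 m and y of bus in the frame of bay_2 between -0.012 and 0.012 m and z of bus in the frame of bay_2 between -0.006 and 0.006 m and angle between the x axis of bus and the x axis of bay_2, either way round below 0.17 rad and angle between bus's own z axis and vertical below 0.1 rad and linear speed of bus below 0.02 m/s and angular speed of bus below 0.2 rad/s) or (x of tanker in the frame of bay_2 between -0.015 and 0.015 m and y of tanker in the frame of bay_2 between -0.012 and 0.012 m and z of tanker in the frame of bay_2 between -0.006 and 0.006 m and angle between the x axis of tanker and the x axis of bay_2, either way round below 0.17 rad and angle between tanker's own z axis and vertical below 0.1 rad and linear speed of tanker below 0.02 m/s and angular speed of tanker below 0.2 rad/s) or (x of tipper in the frame of bay_2 between -0.015 and 0.015 m and y of tipper in the frame of bay_2 between -0.012 and 0.012 m and z of tipper in the frame of bay_2 between -0.006 and 0.006 m and angle between the x axis of tipper and the x axis of bay_2, either way round below 0.17 rad and angle between tipper's own z axis and vertical below 0.1 rad and linear speed of tipper below 0.02 m/s and angular speed of tipper below 0.2 rad/s)) and ((x of car in the frame of bay_3 between -0.015 and 0.015 m and y of car in the frame of bay_3 between -0.012 and 0.012 m and z of car in the frame of bay_3 between -0.006 and 0.006 m and angle between the x axis of car and the x axis of bay_3, either way round below 0.17 rad and angle between car's own z axis and vertical below 0.1 rad and linear speed of car below 0.02 m/s and angular speed of car below 0.2 rad/s) or (x of bus in the frame of bay_3 between -0.015 and 0.015 m and y of bus in the frame of bay_3 between -0.012 and 0.012 m and z of bus in the frame of bay_3 between -0.006 and 0.006 m and angle between the x axis of bus and the x axis of bay_3, either way round below 0.17 rad and angle between bus's own z axis and vertical below 0.1 rad and linear speed of bus below 0.02 m/s and angular speed of bus below 0.2 rad/s) or (x of tanker in the frame of bay_3 between -0.015 and 0.015 m and y of tanker in the frame of bay_3 between -0.012 and 0.012 m and z of tanker in the frame of bay_3 between -0.006 and 0.006 m and angle between the x axis of tanker and the x axis of bay_3, either way round below 0.17 rad and angle between tanker's own z axis and vertical below 0.1 rad and linear speed of tanker below 0.02 m/s and angular speed of tanker below 0.2 rad/s) or (x of tipper in the frame of bay_3 between -0.015 and 0.015 m and y of tipper in the frame of bay_3 between -0.012 and 0.012 m and z of tipper in the frame of bay_3 between -0.006 and 0.006 m and angle between the x axis of tipper and the x axis of bay_3, either way round below 0.17 rad and angle between tipper's own z axis and vertical below 0.1 rad and linear speed of tipper below 0.02 m/s and angular speed of tipper below 0.2 rad/s)) and ((x of car in the frame of bay_4 between -0.015 and 0.015 m and y of car in the frame of bay_4 between -0.012 and 0.012 m and z of car in the frame of bay_4 between -0.006 and 0.006 m and angle between the x axis of car and the x axis of bay_4, either way round below 0.17 rad and angle between car's own z axis and vertical below 0.1 rad and linear speed of car below 0.02 m/s and angular speed of car below 0.2 rad/s) or (x of bus in the frame of bay_4 between -0.015 and 0.015 m and y of bus in the frame of bay_4 between -0.012 and 0.012 m and z of bus in the frame of bay_4 between -0.006 and 0.006 m and angle between the x axis of bus and the x axis of bay_4, either way round below 0.17 rad and angle between bus's own z axis and vertical below 0.1 rad and linear speed of bus below 0.02 m/s and angular speed of bus below 0.2 rad/s) or (x of tanker in the frame of bay_4 between -0.015 and 0.015 m and y of tanker in the frame of bay_4 between -0.012 and 0.012 m and z of tanker in the frame of bay_4 between -0.006 and 0.006 m and angle between the x axis of tanker and the x axis of bay_4, either way round below 0.17 rad and angle between tanker's own z axis and vertical below 0.1 rad and linear speed of tanker below 0.02 m/s and angular speed of tanker below 0.2 rad/s) or (x of tipper in the frame of bay_4 between -0.015 and 0.015 m and y of tipper in the frame of bay_4 between -0.012 and 0.012 m and z of tipper in the frame of bay_4 between -0.006 and 0.006 m and angle between the x axis of tipper and the x axis of bay_4, either way round below 0.17 rad and angle between tipper's own z axis and vertical below 0.1 rad and linear speed of tipper below 0.02 m/s and angular speed of tipper below 0.2 rad/s))); the robot touches nothing.
It fails at once if a vehicle is put in a bay while another still stands in the lane that this bay belongs to (wrong order) ((((x of car in the frame of bay_1 between -0.06 and 0.06 m and y of car in the frame of bay_1 between -0.035 and 0.035 m and z of car in the frame of bay_1 between -0.02 and 0.01 m) or (x of bus in the frame of bay_1 between -0.06 and 0.06 m and y of bus in the frame of bay_1 between -0.035 and 0.035 m and z of bus in the frame of bay_1 between -0.02 and 0.01 m) or (x of tanker in the frame of bay_1 between -0.06 and 0.06 m and y of tanker in the frame of bay_1 between -0.035 and 0.035 m and z of tanker in the frame of bay_1 between -0.02 and 0.01 m) or (x of tipper in the frame of bay_1 between -0.06 and 0.06 m and y of tipper in the frame of bay_1 between -0.035 and 0.035 m and z of tipper in the frame of bay_1 between -0.02 and 0.01 m)) and ((x of car in the frame of tray between -0.06 and 0.06 m and y of car in the frame of tray between 0.091 and 0.161 m and z of car in the frame of tray below 0.022 m) or (x of bus in the frame of tray between -0.06 and 0.06 m and y of bus in the frame of tray between 0.091 and 0.161 m and z of bus in the frame of tray below 0.022 m) or (x of tanker in the frame of tray between -0.06 and 0.06 m and y of tanker in the frame of tray between 0.091 and 0.161 m and z of tanker in the frame of tray below 0.022 m) or (x of tipper in the frame of tray between -0.06 and 0.06 m and y of tipper in the frame of tray between 0.091 and 0.161 m and z of tipper in the frame of tray below 0.022 m))) or (((x of car in the frame of bay_2 between -0.06 and 0.06 m and y of car in the frame of bay_2 between -0.035 and 0.035 m and z of car in the frame of bay_2 between -0.02 and 0.01 m) or (x of bus in the frame of bay_2 between -0.06 and 0.06 m and y of bus in the frame of bay_2 between -0.035 and 0.035 m and z of bus in the frame of bay_2 between -0.02 and 0.01 m) or (x of tanker in the frame of bay_2 between -0.06 and 0.06 m and y of tanker in the frame of bay_2 between -0.035 and 0.035 m and z of tanker in the frame of bay_2 between -0.02 and 0.01 m) or (x of tipper in the frame of bay_2 between -0.06 and 0.06 m and y of tipper in the frame of bay_2 between -0.035 and 0.035 m and z of tipper in the frame of bay_2 between -0.02 and 0.01 m)) and ((x of car in the frame of tray between -0.06 and 0.06 m and y of car in the frame of tray between 0.007 and 0.077 m and z of car in the frame of tray below 0.022 m) or (x of bus in the frame of tray between -0.06 and 0.06 m and y of bus in the frame of tray between 0.007 and 0.077 m and z of bus in the frame of tray below 0.022 m) or (x of tanker in the frame of tray between -0.06 and 0.06 m and y of tanker in the frame of tray between 0.007 and 0.077 m and z of tanker in the frame of tray below 0.022 m) or (x of tipper in the frame of tray between -0.06 and 0.06 m and y of tipper in the frame of tray between 0.007 and 0.077 m and z of tipper in the frame of tray below 0.022 m))) or (((x of car in the frame of bay_3 between -0.06 and 0.06 m and y of car in the frame of bay_3 between -0.035 and 0.035 m and z of car in the frame of bay_3 between -0.02 and 0.01 m) or (x of bus in the frame of bay_3 between -0.06 and 0.06 m and y of bus in the frame of bay_3 between -0.035 and 0.035 m and z of bus in the frame of bay_3 between -0.02 and 0.01 m) or (x of tanker in the frame of bay_3 between -0.06 and 0.06 m and y of tanker in the frame of bay_3 between -0.035 and 0.035 m and z of tanker in the frame of bay_3 between -0.02 and 0.01 m) or (x of tipper in the frame of bay_3 between -0.06 and 0.06 m and y of tipper in the frame of bay_3 between -0.035 and 0.035 m and z of tipper in the frame of bay_3 between -0.02 and 0.01 m)) and ((x of car in the frame of tray between -0.06 and 0.06 m and y of car in the frame of tray between -0.077 and -0.007 m and z of car in the frame of tray below 0.022 m) or (x of bus in the frame of tray between -0.06 and 0.06 m and y of bus in the frame of tray between -0.077 and -0.007 m and z of bus in the frame of tray below 0.022 m) or (x of tanker in the frame of tray between -0.06 and 0.06 m and y of tanker in the frame of tray between -0.077 and -0.007 m and z of tanker in the frame of tray below 0.022 m) or (x of tipper in the frame of tray between -0.06 and 0.06 m and y of tipper in the frame of tray between -0.077 and -0.007 m and z of tipper in the frame of tray below 0.022 m))) or (((x of car in the frame of bay_4 between -0.06 and 0.06 m and y of car in the frame of bay_4 between -0.035 and 0.035 m and z of car in the frame of bay_4 between -0.02 and 0.01 m) or (x of bus in the frame of bay_4 between -0.06 and 0.06 m and y of bus in the frame of bay_4 between -0.035 and 0.035 m and z of bus in the frame of bay_4 between -0.02 and 0.01 m) or (x of tanker in the frame of bay_4 between -0.06 and 0.06 m and y of tanker in the frame of bay_4 between -0.035 and 0.035 m and z of tanker in the frame of bay_4 between -0.02 and 0.01 m) or (x of tipper in the frame of bay_4 between -0.06 and 0.06 m and y of tipper in the frame of bay_4 between -0.035 and 0.035 m and z of tipper in the frame of bay_4 between -0.02 and 0.01 m)) and ((x of car in the frame of tray between -0.06 and 0.06 m and y of car in the frame of tray between -0.161 and -0.091 m and z of car in the frame of tray below 0.022 m) or (x of bus in the frame of tray between -0.06 and 0.06 m and y of bus in the frame of tray between -0.161 and -0.091 m and z of bus in the frame of tray below 0.022 m) or (x of tanker in the frame of tray between -0.06 and 0.06 m and y of tanker in the frame of tray between -0.161 and -0.091 m and z of tanker in the frame of tray below 0.022 m) or (x of tipper in the frame of tray between -0.06 and 0.06 m and y of tipper in the frame of tray between -0.161 and -0.091 m and z of tipper in the frame of tray below 0.022 m)))).
It fails at once if a vehicle is off the tray and the riser with no finger on it (put down elsewhere, or several taken off at once) ((not ((x of car in the frame of tray between -0.075 and 0.075 m and y of car in the frame of tray between -0.2 and 0.2 m and z of car in the frame of tray between -0.02 and 0.04 m) or (x of car in the frame of riser between -0.075 and 0.075 m and y of car in the frame of riser between -0.2 and 0.2 m and z of car in the frame of riser between 0.04 and 0.1 m)) and contact force between the fingers and car below 0.05 N) or (not ((x of bus in the frame of tray between -0.075 and 0.075 m and y of bus in the frame of tray between -0.2 and 0.2 m and z of bus in the frame of tray between -0.02 and 0.04 m) or (x of bus in the frame of riser between -0.075 and 0.075 m and y of bus in the frame of riser between -0.2 and 0.2 m and z of bus in the frame of riser between 0.04 and 0.1 m)) and contact force between the fingers and bus below 0.05 N) or (not ((x of tanker in the frame of tray between -0.075 and 0.075 m and y of tanker in the frame of tray between -0.2 and 0.2 m and z of tanker in the frame of tray between -0.02 and 0.04 m) or (x of tanker in the frame of riser between -0.075 and 0.075 m and y of tanker in the frame of riser between -0.2 and 0.2 m and z of tanker in the frame of riser between 0.04 and 0.1 m)) and contact force between the fingers and tanker below 0.05 N) or (not ((x of tipper in the frame of tray between -0.075 and 0.075 m and y of tipper in the frame of tray between -0.2 and 0.2 m and z of tipper in the frame of tray between -0.02 and 0.04 m) or (x of tipper in the frame of riser between -0.075 and 0.075 m and y of tipper in the frame of riser between -0.2 and 0.2 m and z of tipper in the frame of riser between 0.04 and 0.1 m)) and contact force between the fingers and tipper below 0.05 N)).
It fails at once if a vehicle is dropped or thrown: it moves faster than 0.5 m/s with no finger on it ((linear speed of car above 0.5 m/s and contact force between the fingers and car below 0.05 N) or (linear speed of bus above 0.5 m/s and contact force between the fingers and bus below 0.05 N) or (linear speed of tanker above 0.5 m/s and contact force between the fingers and tanker below 0.05 N) or (linear speed of tipper above 0.5 m/s and contact force between the fingers and tipper below 0.05 N)).
It fails at once if a vehicle is tipped over (tilt over 1 rad) (angle between any of car, bus, tanker, tipper's own z axis and vertical above 1 rad).
It also fails if it takes over 99 s, if anything falls off the work surface, if the arm or the gripper's body presses on something with over 40 N, if the wrist force passes 120 N, or if a joint passes its speed limit or range.

## Working session

There is one attempt and no reset: what is moved stays moved. The work goes in short steps, Python scripts to look and compute and a tool call to move; the robot and the scene stay as the last step left them, time stands still between calls to the robot, and variables do not carry over. Pictures are saved under pics/ and viewed, at most 14 in all, crops included, and the job is handed in when it is done.

Besides the shell and the picture viewer there is one more tool, called after "Request:" as a command line: name --pt "numbers of a row" for each row, then --argument value for the rest. step_arm: Moves the arm, as the interface text tells. Its arguments: {"type":"object","properties":{"fingers":{"type":"array","items":{"type":"number"}},"travel":{"type":"array","items":{"type":"array","items":{"type":"number"}}},"twist":{"type":"array","items":{"type":"number"}},"force":{"type":"number"}},"required":["fingers","travel","twist"]}

```bash
mkdir -p pics; ls
cat > h.py <<'E'
import numpy as np, cv2
from rig import monitor, optics, close_job, models
def K(c):
    f=192/np.tan(np.radians(c["vertical_fov"])/2); return np.array([[f,0,c["cx"]],[0,f,c["cy"]],[0,0,1]])
def rays(c,pts):
    p=cv2.undistortPoints(np.float64(pts).reshape(-1,1,2),K(c),np.float64(c["distortion"])).reshape(-1,2)
    return np.c_[p[:,0],-p[:,1],-np.ones(len(p))]
def world(c,pts,d):  # depth along axis
    T=np.array(c["world_from_camera"]); return (rays(c,pts)*np.reshape(d,(-1,1)))@T[:3,:3].T+T[:3,3]
def onplane(c,pts,z):
    T=np.array(c["world_from_camera"]); r=rays(c,pts)@T[:3,:3].T
    return T[:3,3]+r*((z-T[2,3])/r[:,2:3])
def proj(c,P):
    T=np.linalg.inv(np.array(c["world_from_camera"])); p=np.atleast_2d(P)@T[:3,:3].T+T[:3,3]; p=p*[1,-1,-1]
    return cv2.projectPoints(p,np.zeros(3),np.zeros(3),K(c),np.float64(c["distortion"]))[0].reshape(-1,2)
E
python3 - <<'E'
from h import *
s=monitor.observe(); print(s["time_s"],s["position"],np.round(s["tool_rot"],3),s["grip_width"])
for n in ["scene","top"]:
    im,d=optics.get_image(n); c=optics.get_calibration(n)
    T=np.array(c["world_from_camera"]); print(n,c["vertical_fov"],c["distortion"],np.round(T[:3],3).tolist(), (d>0).mean())
    cv2.imwrite(f"pics/{n}0.png",im); np.save(f"pics/{n}0.npy",d)
    for q in ["car","bus","tanker","tipper","tray","riser","bay_1"]:
        for l in models.trace(n,q):
            m=l["mask"]; w=world(c,np.argwhere(m&(d>0))[:,::-1],d[m&(d>0)])
            print(q,round(l["confidence"],2),np.round(l["point"]),m.sum(),np.round(np.median(w,0),3) if len(w) else None, np.round(np.percentile(w,[2,98],0),3).tolist() if len(w) else None)
E
```

```text
pics
0.0 [0.14274757 0.5308392  0.23069949] [[-0.966  0.26  -0.001]
 [ 0.26   0.966 -0.001]
 [ 0.    -0.001 -1.   ]] 0.08561718917188298
scene 47.89773252886771 [-0.14859481  0.          0.          0.          0.        ] [[0.847, -0.435, 0.307, 0.733], [0.532, 0.703, -0.472, -0.354], [-0.01, 0.563, 0.826, 0.801]] 0.9960784912109375
car 0.79 [234. 235.] 980 [ 0.466 -0.031  0.039] [[0.419, -0.046, 0.012], [0.504, -0.006, 0.058]]
car 0.56 [227. 137.] 723 [0.303 0.179 0.031] [[0.261, 0.155, 0.002], [0.34, 0.21, 0.05]]
car 0.34 [212. 267.] 1170 [ 0.469 -0.119  0.065] [[0.423, -0.133, 0.02], [0.505, -0.095, 0.071]]
bus 0.69 [212. 269.] 1191 [ 0.469 -0.119  0.065] [[0.423, -0.132, 0.02], [0.505, -0.094, 0.071]]
tanker 0.78 [270. 174.] 981 [0.454 0.128 0.054] [[0.408, 0.116, 0.009], [0.492, 0.154, 0.069]]
tipper 0.98 [254. 206.] 1026 [0.456 0.044 0.046] [[0.413, 0.03, 0.015], [0.498, 0.069, 0.063]]
tipper 0.6 [264. 106.] 711 [0.327 0.319 0.037] [[0.285, 0.297, 0.01], [0.37, 0.345, 0.055]]
tray 0.78 [226. 252.] 7498 [ 0.469 -0.053  0.01 ] [[0.395, -0.219, 0.005], [0.519, 0.207, 0.058]]
rise
[... 1291 characters left out ...]
 0.007], [0.498, 0.078, 0.063]]
tray 0.79 [269. 195.] 6649 [0.457 0.004 0.008] [[0.396, -0.213, 0.003], [0.521, 0.207, 0.057]]
riser 0.82 [250. 113.] 10257 [0.65  0.054 0.059] [[0.579, -0.173, 0.055], [0.721, 0.276, 0.068]]
bay_1 0.92 [198. 120.] 1163 [0.639 0.177 0.06 ] [[0.589, 0.146, 0.056], [0.689, 0.21, 0.063]]
bay_1 0.8 [232. 117.] 1196 [0.647 0.095 0.06 ] [[0.597, 0.061, 0.056], [0.698, 0.128, 0.063]]
bay_1 0.72 [270. 110.] 1164 [0.654 0.011 0.059] [[0.604, -0.022, 0.056], [0.703, 0.043, 0.063]]
bay_1 0.56 [302. 111.] 1100 [ 0.659 -0.073  0.059] [[0.611, -0.104, 0.056], [0.709, -0.042, 0.063]]
bay_1 0.37 [215. 195.] 608 [0.451 0.139 0.06 ] [[0.41, 0.121, 0.007], [0.494, 0.163, 0.069]]
```

View pics/scene0.png

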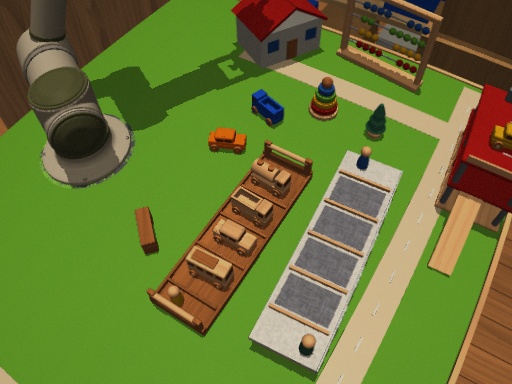

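View pics/top0.png

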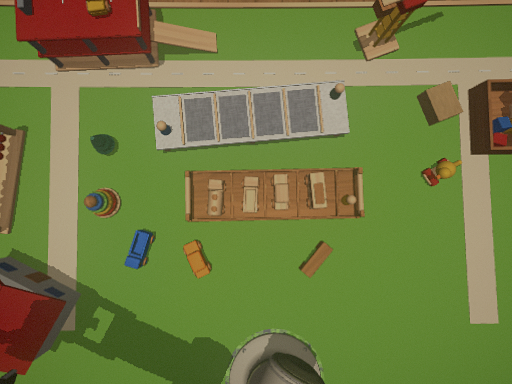

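```bash
cat > fit.py <<'E'
from h import *
import sys
def rect(P):  # xy points -> centre, yaw of the side nearest x, size
    (cx,cy),(w,h),a=cv2.minAreaRect(np.float32(P*1000)); 
    a=(a+45)%90-45 if False else a
    L=cv2.boxPoints(((cx,cy),(w,h),a)); e=[L[1]-L[0],L[2]-L[1]]
    e=max(e,key=lambda v:abs(v[0])/np.hypot(*v)); y=np.degrees(np.arctan(e[1]/e[0])); return np.round([cx,cy],1),round(y,2),np.round(sorted([w,h]),1)
E
python3 - <<'E'
from fit import *
for n in ["top","scene"]:
    c=optics.get_calibration(n); im,d=optics.get_image(n)
    for q in ["bay_1","car","bus","tanker","tipper"]:
        for l in models.trace(n,q):
            m=l["mask"]&(d>0); w=world(c,np.argwhere(m)[:,::-1],d[m])
            if q=="bay_1": w=w[abs(w[:,2]-.06)<.005]
            else: w=w[w[:,2]>.03]   # upper body
            if len(w)<200: continue
            lo,hi=np.percentile(w[:,2],[5,95])
            print(n,q,round(l["confidence"],2),*rect(w[:,:2]), np.round(np.median(w,0)*1000,1))
    print(n,[ (round(l["confidence"],2),np.round(onplane(c,[l["point"]],z)[0]*1000,1)) for q,z in [("bay_1",.06),("car",.008),("bus",.008),("tanker",.008),("tipper",.008),("tray",0),("riser",0)] for l in models.landmark_of(n,q)])
E
```

```text
top bay_1 0.68 [646.9  95.1] 4.27 [ 68.4 108.3] [646.7  94.5  59.5]
top bay_1 0.65 [653.1  10.3] 3.4 [ 66.  103.5] [651.3  11.5  59.6]
top bay_1 0.64 [641.  177.5] 4.51 [ 68.9 104.8] [639.9 177.1  59.6]
top bay_1 0.55 [659.5 -72.1] 3.42 [ 68.9 104. ] [659.8 -73.   59.4]
top car 0.93 [463.5 -19.2] 1.23 [37.8 86.8] [463.1 -19.1  50.4]
top car 0.59 [300.5 188.3] 24.26 [33.5 84.8] [300.8 187.8  45.4]
top bus 0.88 [ 465.8 -105.6] 3.59 [33.5 85.8] [ 466.1 -102.6   65.1]
top bus 0.6 [462.3 -19.2] 1.23 [37.8 84.5] [463.  -19.1  51. ]
top bus 0.23 [640.8 178.3] 4.69 [ 67.3 104.9] [639.8 177.2  59.6]
top tanker 0.65 [640.9 177.5] 4.45 [ 65.7 105.1] [640.2 177.3  59.6]
top tanker 0.63 [452.1 141. ] -2.96 [35.3 85.4] [450.6 139.8  60.5]
top tipper 0.75 [328.3 328. ] -17.05 [34.3 88.9] [315.9 330.4  47.2]
top tipper 0.63 [463.4 -19.2] 1.23 [37.8 82.4] [461.  -18.9  51. ]
top tipper 0.57 [458.2  54.1] -1.25 [37.3 84.7] [459.2  55.6  53.5]
top [(0.78, array([652.,  96.,  60.])), (0.77, array([654. ,  11.7,  60. ])), (0.59, array([652.8, -83.3,  60. ])), (0.55, array([643.6, 178.8,  60. ])), (0.72, 
[... 979 characters left out ...]
455.3 130.   59.9]
scene tipper 0.79 [326.6 324.8] -16.68 [36.4 88.1] [320.1 323.7  45.9]
scene tipper 0.77 [454.7  51.7] -1.98 [37.3 87.4] [454.9  50.   50.5]
scene [(0.89, array([657.8, -73.3,  60. ])), (0.87, array([638.6, 174.3,  60. ])), (0.76, array([646.2,  84.9,  60. ])), (0.77, array([458.3, -19.3,   8. ])), (0.68, array([302.7, 187. ,   8. ])), (0.56, array([653.6, -57.4,   8. ])), (0.56, array([ 462.9, -109.1,    8. ])), (0.81, array([448.8, 142. ,   8. ])), (0.7, array([646.6,  41.7,   8. ])), (0.84, array([330.3, 318.1,   8. ])), (0.58, array([457.5,  51.3,   8. ])), (0.57, array([460.4,   9.4,   8. ])), (0.58, array([463.1,  18.4,   0. ])), (0.58, array([646.1,  52.2,   0. ]))]
```

The scene view shows the tray with tanker (270,174), tipper (254,206), car (234,235) and bus (212,269), left to right. The orange and blue decoys stand at (227,140) and (267,106). The riser is beyond the tray with empty bays at (358,197), (343,228), (328,261) and (309,301), and a doll stands at each end. The top view agrees. I'll move above the tray.

Request:
step_arm --fingers '[-0.46,-0.46,-0.46,-0.46,-0.46,-0.46,-0.46,-0.46,-0.46,-0.46]' --pt "0 0 0" --pt "0 0 0" --pt "-0.35 -0.48 0" --pt "-0.35 -0.48 0" --pt "-0.35 -0.48 0" --pt "-0.35 -0.48 0" --pt "-0.35 -0.48 0" --pt "-0.35 -0.48 0" --pt "-0.35 -0.48 0" --pt "-0.35 -0.48 0" --twist '[-0.042,-0.042,0,0,0,0,0,0,0,0]' --force 40

```text
time_s: 3.35
position: [0.4242, 0.1456, 0.2316]
tool_rot: [[-1.0, -0.001, 0.001], [-0.001, 1.0, 0.0], [-0.001, 0.0, -1.0]]
ft_force: [-0.2, 1.0, -0.1]
grip_width: 0.0623
gripper_force: 0.0
```

Request:
step_arm --fingers '[-0.46,-0.46,-0.46]' --pt "-0.2 0 0" --pt "0 0 0" --pt "0 0 0" --twist '[0,0,0]'

```text
time_s: 3.72
position: [0.4425, 0.1479, 0.2313]
tool_rot: [[-1.0, -0.002, -0.001], [-0.002, 1.0, 0.0], [0.001, 0.0, -1.0]]
ft_force: [0.0, 0.4, -0.2]
grip_width: 0.0622
gripper_force: 0.0
```

Run:
```python
from fit import *
n="wrist"; s=monitor.observe(); print(s["time_s"],s["position"],np.round(s["tool_rot"],4).tolist(),s["grip_width"])
im,d=optics.get_image(n); c=optics.get_calibration(n); cv2.imwrite("pics/w1.png",im)
print(c["vertical_fov"],np.round(c["world_from_camera"],3).tolist(),(d>0).mean())
for q in ["bay_1","car","bus","tanker","tipper"]:
    for l in models.trace(n,q):
        m=l["mask"]&(d>0); w=world(c,np.argwhere(m)[:,::-1],d[m])
        if len(w)<200: continue
        w=w[w[:,2]>.03]
        if len(w)<200: continue
        print(q,round(l["confidence"],2),*rect(w[:,:2]), np.round(np.median(w,0)*1000,1),np.round(l["point"]))
```

```text
3.725 [0.44248085 0.14788413 0.23127103] [[-1.0, -0.002, -0.0006], [-0.002, 1.0, 0.0], [0.0006, 0.0, -1.0]] 0.06222398311273118
66.85857837088138 [[-0.002, -0.956, -0.293, 0.368], [1.0, -0.002, -0.0, 0.148], [-0.001, -0.293, 0.956, 0.375], [0.0, 0.0, 0.0, 1.0]] 0.9960378011067709
bay_1 0.97 [549.8  95.6] -2.19 [ 68.7 251.1] [626.4  92.1  61.3] [214. 312.]
bay_1 0.79 [624.7 176.4] 5.34 [66.6 76.3] [621.4 175.1  61.3] [274. 307.]
car 0.69 [299.9 189.6] 23.89 [35.5 87.2] [301.  188.9  46.5] [290.  37.]
car 0.4 [552.7  96.2] -2.29 [ 70.1 245.5] [626.2  92.2  61.3] [212. 310.]
bus 0.68 [ 463.2 -105.2] 4.06 [39.2 85.6] [459.1 -94.9  65.9] [ 50. 187.]
bus 0.62 [450.1 141.4] -3.73 [43.1 85.5] [445.8 141.5  62.6] [250. 175.]
tanker 0.95 [450.2 141.2] -4.03 [43.1 85.8] [445.9 141.5  62.6] [252. 175.]
tipper 0.87 [456.   57.3] -2.17 [38.5 86.9] [455.   55.5  54.1] [176. 176.]
tipper 0.74 [327.9 328. ] -17.34 [35.6 86.3] [318.1 329.1  48.1] [415.  65.]
```

View pics/w1.png

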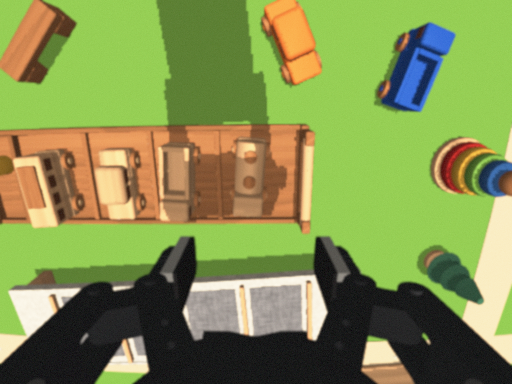

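The wrist view shows the tanker at (250,175), clear between its neighbours and the left handle. I'll descend on it.

Request:
step_arm --fingers '[-0.46,-0.46,-0.46,-0.46,-0.46,-0.46,-0.46]' --pt "0 0 0" --pt "-0.09 -0.07 0" --pt "0 0 0.4" --pt "0 0 0.4" --pt "0 0 0.4" --pt "0 0 0.2" --pt "0 0 0" --twist '[0.022,0,0,0,0,0,0]'

```text
time_s: 4.9
position: [0.4516, 0.1394, 0.0903]
tool_rot: [[-0.998, 0.067, -0.003], [0.067, 0.998, -0.0], [0.003, -0.0, -1.0]]
ft_force: [-0.4, -0.7, 0.4]
grip_width: 0.0623
gripper_force: 0.0
```

```bash
cat > go.py <<'E'
from h import *
import sys
# args: x y z(mm) yaw(deg): twist, then travel in tool axes after the twist
def go(x,y,z,yaw,s=None):
    s=s or monitor.observe(); R=np.array(s["tool_rot"]); p=np.array(s["position"])*1000
    cur=np.degrees(np.arctan2(R[1,1],R[0,1]))-90; a=np.radians(yaw); tx=np.array([-np.cos(a),-np.sin(a)]); ty=np.array([-np.sin(a),np.cos(a)])
    d=np.array([x,y])-p[:2]
    return "t%.1f p%s w%.1f | twist %.4f travel %.3f %.3f %.3f"%(s["time_s"],np.round(p,1),cur,(cur-yaw)/180,d@tx/100,d@ty/100,(p[2]-z)/100)
if __name__=="__main__": print(go(*map(float,sys.argv[1:5])))
E
python3 - <<'E'
from go import *
from fit import rect
print(go(451,140.5,31,-4))
n="wrist"; im,d=optics.get_image(n); c=optics.get_calibration(n); cv2.imwrite("pics/w2.png",im)
for l in models.trace(n,"tanker"):
    m=l["mask"]&(d>0); w=world(c,np.argwhere(m)[:,::-1],d[m]); w=w[w[:,2]>.03]; print(l["confidence"],rect(w[:,:2]))
E
```

```text
t4.9 p[451.6 139.4  90.3] w-3.8 | twist 0.0009 travel 0.007 0.010 0.593
```

View pics/w2.png

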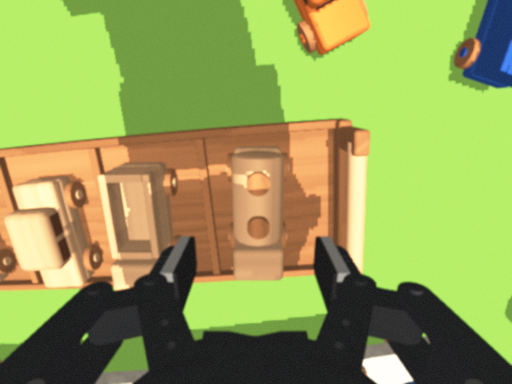

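The tanker (258,215) sits centred between the fingers (180 and 335). I'll descend, grip and lift slightly.

Request:
step_arm --fingers '[-0.46,-0.46,-0.46,-0.46,0.5,0.5,0.5,0.5,0.5]' --pt "0 0.01 0.25" --pt "0 0 0.25" --pt "0 0 0.09" --pt "0 0 0" --pt "0 0 0" --pt "0 0 0" --pt "0 0 0" --pt "0 0 0" --pt "0 0 0" --twist '[0,0,0,0,0,0,0,0,0]' --force 40

```text
time_s: 6.12
position: [0.4524, 0.1408, 0.0333]
tool_rot: [[-0.998, 0.068, 0.002], [0.068, 0.998, -0.0], [-0.002, -0.0, -1.0]]
ft_force: [-0.7, -0.4, 6.3]
grip_width: 0.0328
gripper_force: 39.1
```

Request:
step_arm --fingers '[0.5,0.5,0.5,0.5,0.5,0.5,0.5]' --pt "0 0 -0.1" --pt "0 0 -0.3" --pt "0 0 -0.4" --pt "0 0 -0.4" --pt "0 0 -0.2" --pt "0 0 0" --pt "0 0 0" --twist '[0,0,0,0,0,-0.023,-0.023]'

```text
time_s: 7.0
position: [0.4517, 0.1409, 0.1733]
tool_rot: [[-0.997, -0.079, 0.001], [-0.079, 0.997, 0.0], [-0.001, -0.0, -1.0]]
ft_force: [-0.6, 0.2, -0.3]
grip_width: 0.0327
gripper_force: 40.1
```

```bash
python3 go.py 638.7 176.7 120 4.4
```

```text
t7.0 p[451.7 140.9 173.3] w4.5 | twist 0.0007 travel -1.892 0.214 0.533
```

Request:
step_arm --fingers '[0.5,0.5,0.5,0.5,0.5,0.5,0.5,0.5]' --pt "-0.25 0.03 0" --pt "-0.38 0.04 0" --pt "-0.38 0.04 0" --pt "-0.38 0.04 0" --pt "-0.3 0.04 0" --pt "-0.2 0.025 0" --pt "0 0 0.3" --pt "0 0 0" --twist '[0,0,0,0,0,0,0,0]'

```text
time_s: 8.0
position: [0.6374, 0.1766, 0.1407]
tool_rot: [[-0.997, -0.077, -0.005], [-0.077, 0.997, -0.0], [0.005, -0.0, -1.0]]
ft_force: [0.1, -0.0, -1.0]
grip_width: 0.0328
gripper_force: 40.0
```

Run:
```python
from go import *
from fit import rect
print(go(638.7,176.7,86,4.4))
n="wrist"; im,d=optics.get_image(n); c=optics.get_calibration(n); cv2.imwrite("pics/w3.png",im)
for q in ["tanker","bay_1"]:
  for l in models.trace(n,q):
    m=l["mask"]&(d>0); w=world(c,np.argwhere(m)[:,::-1],d[m]); w=w[w[:,2]>.03]; print(q,l["confidence"],rect(w[:,:2]),np.round(np.median(w,0),3))
```

```text
t8.0 p[637.4 176.6 140.7] w4.4 | twist -0.0001 travel -0.013 -0.000 0.547
tanker 0.76 (array([632.7, 177.7]), np.float32(3.96), array([64.4, 81.7])) [0.621 0.175 0.171]
bay_1 0.88 (array([646.9,  93. ]), np.float32(4.26), array([ 67.2, 106.4])) [0.641 0.094 0.063]
bay_1 0.75 (array([653.8,   9.7]), np.float32(4.51), array([ 68.5, 104.5])) [0.649 0.011 0.063]
bay_1 0.69 (array([686.6, -41.5]), np.float32(-11.63), array([15.9, 56.2])) [ 0.693 -0.044  0.063]
bay_1 0.63 (array([627.3, 176.3]), np.float32(4.17), array([66.2, 78.1])) [0.598 0.176 0.063]
```

View pics/w3.png

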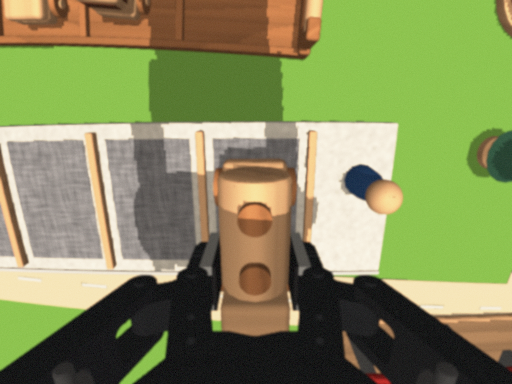

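The tanker hangs level at (255,245), in line with bay 1 between the strips at (202,190) and (311,190), clear of the doll at (375,190). I'll lower it.

Request:
step_arm --fingers '[0.5,0.5,0.5,0.5,0.5,0.5]' --pt "-0.026 0 0.2" --pt "0 0 0.2" --pt "0 0 0.1" --pt "0 0 0.03" --pt "0 0 0" --pt "0 0 0" --twist '[0,0,0,0,0,0]'

```text
time_s: 8.9
position: [0.6416, 0.177, 0.0902]
tool_rot: [[-0.997, -0.076, 0.001], [-0.076, 0.997, 0.0], [-0.001, 0.0, -1.0]]
ft_force: [0.4, 0.1, -1.1]
grip_width: 0.0326
gripper_force: 40.1
```

Request:
step_arm --fingers '[0.5,0.5,0.5,0.5]' --pt "0 0 0.02" --pt "0 0 0.015" --pt "0 0 0" --pt "0 0 0" --twist '[0,0,0,0]'

```text
time_s: 9.4
position: [0.6413, 0.1769, 0.0858]
tool_rot: [[-0.997, -0.076, -0.0], [-0.076, 0.997, 0.0], [0.0, 0.0, -1.0]]
ft_force: [0.9, 0.1, -0.9]
grip_width: 0.0325
gripper_force: 40.1
```

Request:
step_arm --fingers '[0.5,0.5,0.5,0.5]' --pt "0 0 0.01" --pt "0 0 0.01" --pt "0 0 0" --pt "0 0 0" --twist '[0,0,0,0]'

```text
time_s: 9.9
position: [0.6415, 0.177, 0.0854]
tool_rot: [[-0.997, -0.077, 0.002], [-0.077, 0.997, 0.0], [-0.002, -0.0, -1.0]]
ft_force: [-3.1, -0.9, 8.4]
grip_width: 0.0327
gripper_force: 41.2
```

Request:
step_arm --fingers '[0.1,-0.1,-0.3,-0.4,-0.4,-0.4,-0.4,-0.4,-0.4]' --pt "0 0 0" --pt "0 0 0" --pt "0 0 0" --pt "0 0 0" --pt "0 0 -0.2" --pt "0 0 -0.4" --pt "0 0 -0.4" --pt "0 0 -0.2" --pt "0 0 0" --twist '[0,0,0,0,0,0,0,0,0]'

```text
time_s: 11.02
position: [0.6417, 0.177, 0.2052]
tool_rot: [[-0.997, -0.077, 0.003], [-0.077, 0.997, 0.0], [-0.003, 0.0, -1.0]]
ft_force: [-0.8, 0.3, 0.2]
grip_width: 0.0602
gripper_force: 0.0
```

Run:
```python
from go import *
from fit import rect
print(go(456,54.5,110,-2))
for n in ["wrist","top","scene"]:
  im,d=optics.get_image(n); c=optics.get_calibration(n); cv2.imwrite(f"pics/{n}4.png",im)
  for q in ["tanker","bay_1"]+(["tipper","car","bus"] if n!="wrist" else []):
   for l in models.trace(n,q):
    m=l["mask"]&(d>0); w=world(c,np.argwhere(m)[:,::-1],d[m]); w=w[w[:,2]>.03]; print(n,q,l["confidence"],rect(w[:,:2]),np.round(np.median(w,0),3))
```

```text
t11.0 p[641.7 177.  205.2] w4.4 | twist 0.0355 travel 1.813 -1.289 0.952
wrist tanker 0.81 (array([639.1, 175.7]), np.float32(4.72), array([45.1, 89.1])) [0.632 0.176 0.113]
wrist bay_1 0.9 (array([645.4,  92.6]), np.float32(5.14), array([ 68.6, 107.2])) [0.641 0.093 0.06 ]
wrist bay_1 0.81 (array([658.2, -73.5]), np.float32(2.86), array([ 67.9, 104.5])) [ 0.66  -0.069  0.06 ]
wrist bay_1 0.76 (array([652. ,   9.3]), np.float32(4.37), array([ 68.4, 104.5])) [0.648 0.01  0.06 ]
top bay_1 0.9 (array([659.4, -73.2]), np.float32(4.16), array([ 66.2, 103.9])) [ 0.66  -0.074  0.059]
top bay_1 0.84 (array([624.7,  93.2]), np.float32(2.91), array([ 68. , 149.8])) [0.647 0.094 0.06 ]
top bay_1 0.71 (array([653.5,  10.5]), np.float32(3.77), array([ 66.5, 103.6])) [0.653 0.011 0.059]
top tipper 0.69 (array([467.8, -58.9]), np.float32(-2.57), array([116.6, 322.1])) [ 0.456 -0.21   0.054]
top tipper 0.58 (array([456.8,  56.6]), np.float32(-0.43), array([37.1, 81.9])) [0.458 0.056 0.053]
top car 0.8 (array([462. , -19.2]), np.float32(-0.97), array([39.5, 84.1])) [ 0.461 -0.019  0.051]
top car 0.18
[... 410 characters left out ...]
72 (array([656.1, -75.3]), np.float32(3.37), array([ 70.3, 106.4])) [ 0.656 -0.076  0.06 ]
scene bay_1 0.71 (array([644.3, 157.7]), np.float32(24.07), array([ 64.9, 113.4])) [0.645 0.153 0.061]
scene tipper 0.98 (array([454.4,  52.3]), np.float32(-7.01), array([39.5, 88.1])) [0.455 0.051 0.051]
scene tipper 0.78 (array([325.4, 325.4]), np.float32(-16.89), array([35., 88.])) [0.32  0.324 0.045]
scene car 0.69 (array([297.4, 187. ]), np.float32(26.28), array([36.6, 87.1])) [0.3   0.183 0.042]
scene car 0.64 (array([460.4, -23.5]), np.float32(-0.59), array([43.8, 88. ])) [ 0.466 -0.027  0.046]
scene bus 0.67 (array([ 462.2, -112.4]), np.float32(3.62), array([38.3, 88.1])) [ 0.468 -0.116  0.065]
```

View pics/wrist4.png

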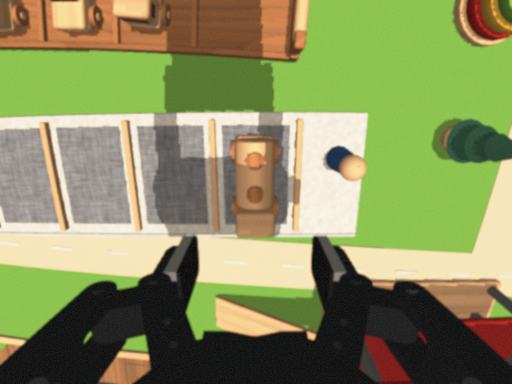

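The tanker stands in bay 1 at (255,185), midway between the strips at 213 and 298. Next is the tipper.

Request:
step_arm --fingers '[-0.46,-0.46,-0.46,-0.46,-0.46,-0.46,-0.46,-0.46,-0.46,-0.46]' --pt "0 0 0" --pt "0.36 -0.25 0" --pt "0.36 -0.25 0" --pt "0.36 -0.25 0" --pt "0.36 -0.25 0" --pt "0.37 -0.28 0" --pt "0 0 0.4" --pt "0 0 0.4" --pt "0 0 0.2" --pt "0 0 0" --twist '[0.0355,0,0,0,0,0,0,0,0,0]'

```text
time_s: 13.02
position: [0.4554, 0.0553, 0.1031]
tool_rot: [[-0.999, 0.035, -0.002], [0.035, 0.999, 0.0], [0.002, 0.0, -1.0]]
ft_force: [-0.6, 0.5, -0.0]
grip_width: 0.0625
gripper_force: 0.0
```

```bash
cat > chk.py <<'E'
from go import *
from fit import rect
import sys
a=sys.argv; print(go(*map(float,a[1:5])))
n="wrist"; im,d=optics.get_image(n); c=optics.get_calibration(n); cv2.imwrite(f"pics/{a[6]}.png",im)
for l in models.trace(n,a[5]):
    m=l["mask"]&(d>0); w=world(c,np.argwhere(m)[:,::-1],d[m]); w=w[w[:,2]>.03]
    if len(w)>50: print(round(l["confidence"],2),rect(w[:,:2]),np.round(np.median(w,0),3),np.round(l["point"]))
E
python3 chk.py 456 55.5 33 -2 tipper w5
```

```text
t13.0 p[455.4  55.3 103.1] w-2.0 | twist -0.0001 travel -0.006 0.002 0.701
0.77 (array([456.6,  55.2]), np.float32(-2.8), array([43.5, 85.8])) [0.456 0.055 0.057] [255. 205.]
0.56 (array([460. , -25.4]), np.float32(-30.02), array([59.5, 89.5])) [ 0.448 -0.018  0.055] [148. 207.]
```

View pics/w5.png

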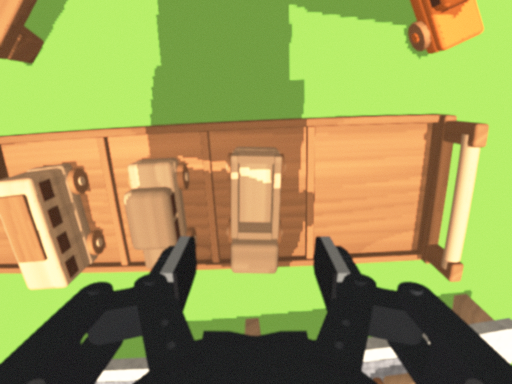

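The tipper (255,210) is centred between the fingers, and the left finger clears the car. Descend and grip.

Request:
step_arm --fingers '[-0.46,-0.46,-0.46,-0.46,0.5,0.5,0.5,0.5,0.5]' --pt "-0.006 0 0.25" --pt "0 0 0.25" --pt "0 0 0.18" --pt "0 0 0.01" --pt "0 0 0" --pt "0 0 0" --pt "0 0 0" --pt "0 0 0" --pt "0 0 0" --twist '[0,0,0,0,0,0,0,0,0]'

```text
time_s: 14.25
position: [0.4572, 0.0552, 0.036]
tool_rot: [[-0.999, 0.035, 0.003], [0.035, 0.999, -0.0], [-0.003, -0.0, -1.0]]
ft_force: [-0.4, -0.7, 5.1]
grip_width: 0.0332
gripper_force: 39.0
```

Request:
step_arm --fingers '[0.5,0.5,0.5,0.5,0.5,0.5,0.5]' --pt "0 0 -0.1" --pt "0 0 -0.3" --pt "0 0 -0.4" --pt "0 0 -0.4" --pt "0 0 -0.2" --pt "0 0 0" --pt "0 0 0" --twist '[0,0,0,0,0,-0.018,-0.018]'

```text
time_s: 15.12
position: [0.4563, 0.0554, 0.176]
tool_rot: [[-0.997, -0.08, 0.001], [-0.08, 0.997, -0.0], [-0.001, -0.0, -1.0]]
ft_force: [0.5, 0.5, -1.0]
grip_width: 0.0331
gripper_force: 40.3
```

```bash
python3 go.py 645.3 93 140 4.4
```

```text
t15.1 p[456.3  55.4 176. ] w4.6 | twist 0.0010 travel -1.914 0.230 0.360
```

Request:
step_arm --fingers '[0.5,0.5,0.5,0.5,0.5,0.5,0.5,0.5,0.5,0.5]' --pt "-0.25 0.03 0" --pt "-0.38 0.045 0" --pt "-0.38 0.045 0" --pt "-0.38 0.045 0" --pt "-0.32 0.04 0" --pt "-0.2 0.025 0" --pt "0 0 0.3" --pt "0 0 0.3" --pt "0 0 0.15" --pt "0 0 0" --twist '[0,0,0,0,0,0,0,0,0,0]'

```text
time_s: 16.38
position: [0.6448, 0.0931, 0.0997]
tool_rot: [[-0.997, -0.078, -0.001], [-0.078, 0.997, 0.0], [0.001, 0.0, -1.0]]
ft_force: [0.5, 0.2, -0.4]
grip_width: 0.0332
gripper_force: 40.2
```

```bash
python3 go.py 645.3 93 88 4.4
```

```text
t16.4 p[644.8  93.1  99.7] w4.5 | twist 0.0004 travel -0.005 -0.002 0.117
```

Request:
step_arm --fingers '[0.5,0.5,0.5,0.5,0.5]' --pt "-0.005 0 0.07" --pt "0 0 0.03" --pt "0 0 0.02" --pt "0 0 0.015" --pt "0 0 0" --twist '[0,0,0,0,0]'

```text
time_s: 17.0
position: [0.6458, 0.0932, 0.0881]
tool_rot: [[-0.997, -0.078, 0.002], [-0.078, 0.997, -0.0], [-0.002, -0.0, -1.0]]
ft_force: [-4.3, -0.0, 9.0]
grip_width: 0.0333
gripper_force: 41.4
```

Request:
step_arm --fingers '[0.1,-0.1,-0.3,-0.4,-0.4,-0.4,-0.4,-0.4,-0.4]' --pt "0 0 0" --pt "0 0 0" --pt "0 0 0" --pt "0 0 0" --pt "0 0 -0.2" --pt "0 0 -0.4" --pt "0 0 -0.4" --pt "0 0 -0.2" --pt "0 0 0" --twist '[0,0,0,0,0,0,0,0,0]'

```text
time_s: 18.12
position: [0.6461, 0.0932, 0.2077]
tool_rot: [[-0.997, -0.078, 0.003], [-0.078, 0.997, -0.0], [-0.003, -0.0, -1.0]]
ft_force: [-0.6, -0.2, -0.2]
grip_width: 0.0599
gripper_force: 0.0
```

```bash
python3 chk.py 462 -21.5 110 1 tipper w6
```

```text
t18.1 p[646.1  93.2 207.7] w4.5 | twist 0.0193 travel 1.861 -1.114 0.977
0.6 (array([645.1,  91.7]), np.float32(3.96), array([45.4, 89.7])) [0.643 0.092 0.105] [251. 185.]
```

View pics/w6.png

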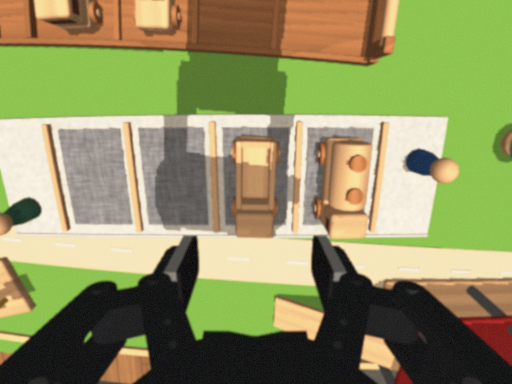

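The tipper stands in bay 2 at (255,185), midway between the strips, next to the tanker. Next is the car.

Request:
step_arm --fingers '[-0.46,-0.46,-0.46,-0.46,-0.46,-0.46,-0.46,-0.46,-0.46,-0.46]' --pt "0 0 0" --pt "0.37 -0.22 0" --pt "0.37 -0.22 0" --pt "0.37 -0.22 0" --pt "0.37 -0.22 0" --pt "0.38 -0.23 0" --pt "0 0 0.4" --pt "0 0 0.4" --pt "0 0 0.2" --pt "0 0 0" --twist '[0.019,0,0,0,0,0,0,0,0,0]'

```text
time_s: 19.48
position: [0.4604, -0.0209, 0.1045]
tool_rot: [[-1.0, -0.018, -0.005], [-0.018, 1.0, 0.001], [0.005, 0.002, -1.0]]
ft_force: [-0.1, 0.7, -0.1]
grip_width: 0.0625
gripper_force: 0.0
```

```bash
python3 chk.py 462 -21.5 31 1 car w7
```

```text
t19.5 p[460.4 -20.9 104.5] w1.0 | twist 0.0003 travel -0.016 -0.006 0.735
0.73 (array([463.6, -21.4]), np.float32(0.95), array([43.9, 87.8])) [ 0.453 -0.022  0.055] [252. 199.]
```

View pics/w7.png

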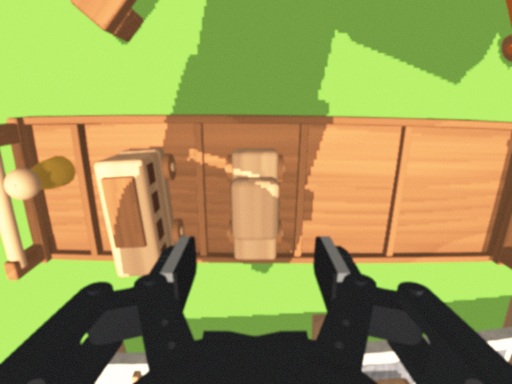

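The car (255,205) is centred between the fingers. Descend and grip.

Request:
step_arm --fingers '[-0.46,-0.46,-0.46,-0.46,0.5,0.5,0.5,0.5,0.5]' --pt "-0.02 0 0.25" --pt "0 0 0.25" --pt "0 0 0.2" --pt "0 0 0.04" --pt "0 0 0" --pt "0 0 0" --pt "0 0 0" --pt "0 0 0" --pt "0 0 0" --twist '[0,0,0,0,0,0,0,0,0]'

```text
time_s: 20.7
position: [0.4643, -0.0214, 0.0333]
tool_rot: [[-1.0, -0.018, 0.002], [-0.018, 1.0, -0.001], [-0.002, -0.001, -1.0]]
ft_force: [-0.9, 0.4, 6.4]
grip_width: 0.0329
gripper_force: 40.6
```

Request:
step_arm --fingers '[0.5,0.5,0.5,0.5,0.5,0.5,0.5]' --pt "0 0 -0.1" --pt "0 0 -0.3" --pt "0 0 -0.4" --pt "0 0 -0.4" --pt "0 0 -0.2" --pt "0 0 0" --pt "0 0 0" --twist '[0,0,0,0,0,-0.0095,-0.0095]'

```text
time_s: 21.58
position: [0.4631, -0.021, 0.1716]
tool_rot: [[-0.997, -0.08, -0.001], [-0.08, 0.997, 0.0], [0.001, 0.001, -1.0]]
ft_force: [-0.4, 0.4, -1.3]
grip_width: 0.0332
gripper_force: 40.1
```

```bash
python3 go.py 651.8 9.4 110 4.4
```

```text
t21.6 p[463.1 -21.  171.6] w4.6 | twist 0.0011 travel -1.905 0.159 0.616
```

Request:
step_arm --fingers '[0.5,0.5,0.5,0.5,0.5,0.5,0.5,0.5,0.5,0.5]' --pt "-0.25 0.02 0" --pt "-0.38 0.03 0" --pt "-0.38 0.03 0" --pt "-0.38 0.03 0" --pt "-0.32 0.03 0" --pt "-0.2 0.019 0" --pt "0 0 0.3" --pt "0 0 0.3" --pt "0 0 0.13" --pt "0 0 0" --twist '[0,0,0,0,0,0,0,0,0,0]'

```text
time_s: 22.82
position: [0.6524, 0.0096, 0.0982]
tool_rot: [[-0.997, -0.078, -0.002], [-0.078, 0.997, 0.0], [0.002, 0.001, -1.0]]
ft_force: [0.3, 0.6, -0.8]
grip_width: 0.0328
gripper_force: 40.1
```

```bash
python3 go.py 651.8 9.4 85.3 4.4
```

```text
t22.8 p[652.4   9.6  98.2] w4.5 | twist 0.0005 travel 0.007 -0.001 0.129
```

Request:
step_arm --fingers '[0.5,0.5,0.5,0.5,0.5]' --pt "0 0 0.08" --pt "0 0 0.03" --pt "0 0 0.02" --pt "0 0 0.01" --pt "0 0 0" --twist '[0,0,0,0,0]'

```text
time_s: 23.45
position: [0.6529, 0.0096, 0.0856]
tool_rot: [[-0.997, -0.078, 0.0], [-0.078, 0.997, -0.0], [-0.0, -0.0, -1.0]]
ft_force: [-0.2, -0.7, -2.0]
grip_width: 0.0335
gripper_force: 40.2
```

Request:
step_arm --fingers '[0.5,0.5,0.5]' --pt "0 0 0.01" --pt "0 0 0.005" --pt "0 0 0" --twist '[0,0,0]'

```text
time_s: 23.82
position: [0.653, 0.0096, 0.0854]
tool_rot: [[-0.997, -0.078, 0.001], [-0.078, 0.997, -0.0], [-0.001, -0.0, -1.0]]
ft_force: [-3.7, 0.4, 8.1]
grip_width: 0.0331
gripper_force: 41.4
```

Request:
step_arm --fingers '[0.1,-0.1,-0.3,-0.4,-0.4,-0.4,-0.4,-0.4,-0.4]' --pt "0 0 0" --pt "0 0 0" --pt "0 0 0" --pt "0 0 0" --pt "0 0 -0.2" --pt "0 0 -0.4" --pt "0 0 -0.4" --pt "0 0 -0.2" --pt "0 0 0" --twist '[0,0,0,0,0,0,0,0,0]'

```text
time_s: 24.95
position: [0.6534, 0.0095, 0.2052]
tool_rot: [[-0.997, -0.078, 0.003], [-0.078, 0.997, -0.001], [-0.003, -0.001, -1.0]]
ft_force: [0.5, 0.5, -0.8]
grip_width: 0.0596
gripper_force: 0.0
```

```bash
python3 chk.py 464 -108.5 110 4.2 car w8
```

```text
t24.9 p[653.4   9.5 205.2] w4.5 | twist 0.0015 travel 1.975 -1.038 0.952
0.62 (array([654.7, 100.9]), np.float32(3.12), array([ 61.4, 110.7])) [0.642 0.091 0.1  ] [346. 183.]
0.59 (array([650.2,   8.7]), np.float32(4.25), array([46.7, 86.9])) [0.641 0.009 0.102] [250. 180.]
0.29 (array([658.1, -74.1]), np.float32(4.55), array([ 66.2, 104.1])) [ 0.654 -0.073  0.06 ] [174. 176.]
```

View pics/w8.png

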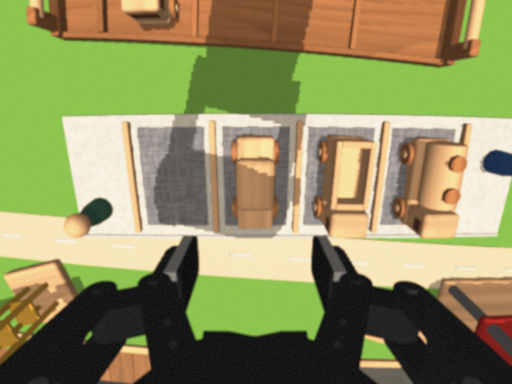

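The car stands in bay 3 at (255,182), midway between the strips at 213 and 298. Next is the bus.

Request:
step_arm --fingers '[-0.46,-0.46,-0.46,-0.46,-0.46,-0.46,-0.46,-0.46,-0.46,-0.46]' --pt "0 0 0" --pt "0.4 -0.21 0" --pt "0.4 -0.21 0" --pt "0.4 -0.21 0" --pt "0.4 -0.21 0" --pt "0.38 -0.2 0" --pt "0 0 0.4" --pt "0 0 0.4" --pt "0 0 0.15" --pt "0 0 0" --twist '[0,0,0,0,0,0,0,0,0,0]'

```text
time_s: 26.3
position: [0.4629, -0.1092, 0.1076]
tool_rot: [[-0.997, -0.078, -0.003], [-0.078, 0.997, 0.002], [0.003, 0.002, -1.0]]
ft_force: [-0.8, -0.1, 0.9]
grip_width: 0.062
gripper_force: 0.0
```

```bash
python3 chk.py 464 -108.5 31 4.2 bus w9
```

```text
t26.3 p[ 462.9 -109.2  107.6] w4.5 | twist 0.0015 travel -0.012 0.007 0.766
0.83 (array([ 464. , -108.5]), np.float32(4.45), array([43.5, 85.8])) [ 0.456 -0.109  0.068] [258. 208.]
```

View pics/w9.png

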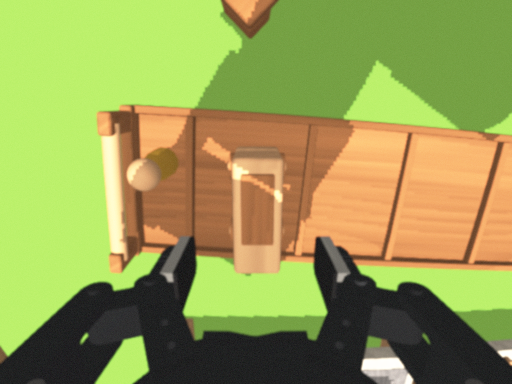

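The bus (257,210) is centred between the fingers and the doll (150,170) is well clear. Descend and grip.

Request:
step_arm --fingers '[-0.46,-0.46,-0.46,-0.46,0.5,0.5,0.5,0.5,0.5]' --pt "-0.012 0.007 0.25" --pt "0 0 0.25" --pt "0 0 0.22" --pt "0 0 0.04" --pt "0 0 0" --pt "0 0 0" --pt "0 0 0" --pt "0 0 0" --pt "0 0 0" --twist '[0,0,0,0,0,0,0,0,0]'

```text
time_s: 27.52
position: [0.4653, -0.1091, 0.0339]
tool_rot: [[-0.997, -0.078, 0.002], [-0.078, 0.997, -0.001], [-0.002, -0.001, -1.0]]
ft_force: [-1.2, 0.6, 7.4]
grip_width: 0.0335
gripper_force: 41.1
```

Request:
step_arm --fingers '[0.5,0.5,0.5,0.5,0.5,0.5]' --pt "0 0 -0.1" --pt "0 0 -0.3" --pt "0 0 -0.4" --pt "0 0 -0.4" --pt "0 0 -0.2" --pt "0 0 0" --twist '[0,0,0,0,0,0]'

```text
time_s: 28.28
position: [0.4651, -0.1089, 0.1743]
tool_rot: [[-0.997, -0.078, 0.003], [-0.078, 0.997, -0.002], [-0.003, -0.002, -1.0]]
ft_force: [0.2, 0.6, -2.9]
grip_width: 0.0334
gripper_force: 40.3
```

```bash
python3 go.py 658.4 -74 110 4.4
```

```text
t28.3 p[ 465.1 -108.9  174.3] w4.5 | twist 0.0004 travel -1.955 0.200 0.643
```

Request:
step_arm --fingers '[0.5,0.5,0.5,0.5,0.5,0.5,0.5,0.5,0.5,0.5]' --pt "-0.25 0.025 0" --pt "-0.39 0.04 0" --pt "-0.39 0.04 0" --pt "-0.39 0.04 0" --pt "-0.33 0.035 0" --pt "-0.2 0.02 0" --pt "0 0 0.3" --pt "0 0 0.3" --pt "0 0 0.15" --pt "0 0 0" --twist '[0,0,0,0,0,0,0,0,0,0]'

```text
time_s: 29.52
position: [0.657, -0.0735, 0.0965]
tool_rot: [[-0.997, -0.078, -0.003], [-0.078, 0.997, 0.001], [0.003, 0.001, -1.0]]
ft_force: [0.1, -0.4, -1.0]
grip_width: 0.0335
gripper_force: 40.3
```

```bash
python3 go.py 659 -74 85.9 4.4
```

```text
t29.5 p[657.  -73.5  96.5] w4.5 | twist 0.0004 travel -0.019 -0.006 0.106
```

Request:
step_arm --fingers '[0.5,0.5,0.5,0.5,0.5]' --pt "-0.01 -0.005 0.06" --pt "0 0 0.03" --pt "0 0 0.02" --pt "0 0 0.01" --pt "0 0 0" --twist '[0,0,0,0,0]'

```text
time_s: 30.15
position: [0.6587, -0.074, 0.086]
tool_rot: [[-0.997, -0.078, 0.0], [-0.078, 0.997, -0.0], [-0.0, -0.0, -1.0]]
ft_force: [-0.2, -0.3, -1.3]
grip_width: 0.0334
gripper_force: 40.5
```

Request:
step_arm --fingers '[0.5,0.5,0.5]' --pt "0 0 0.01" --pt "0 0 0.005" --pt "0 0 0" --twist '[0,0,0]'

```text
time_s: 30.52
position: [0.6587, -0.0741, 0.0859]
tool_rot: [[-0.997, -0.078, 0.001], [-0.078, 0.997, -0.001], [-0.001, -0.001, -1.0]]
ft_force: [-3.9, 1.3, 9.2]
grip_width: 0.0336
gripper_force: 41.7
```

The bus is in contact with the board. Release and lift clear.

Request:
step_arm --fingers '[0.1,-0.1,-0.3,-0.4,-0.4,-0.4,-0.4,-0.4,-0.4]' --pt "0 0 0" --pt "0 0 0" --pt "0 0 0" --pt "0 0 0" --pt "0 0 -0.2" --pt "0 0 -0.4" --pt "0 0 -0.4" --pt "0 0 -0.4" --pt "0 0 0" --twist '[0,0,0,0,0,0,0,0,0]'

```text
time_s: 31.65
position: [0.6596, -0.0743, 0.2279]
tool_rot: [[-0.997, -0.078, 0.006], [-0.078, 0.997, -0.002], [-0.006, -0.002, -1.0]]
ft_force: [0.1, -0.4, -0.6]
grip_width: 0.06
gripper_force: 0.0
```

Request:
step_arm --fingers '[-0.4,-0.4,-0.4,-0.4]' --pt "0.3 0.4 0" --pt "0.4 0.4 0" --pt "0.4 0.3 0" --pt "0 0 0" --twist '[0,0,0,0]'

```text
time_s: 32.15
position: [0.5377, 0.0289, 0.224]
tool_rot: [[-0.997, -0.08, -0.002], [-0.08, 0.997, 0.001], [0.002, 0.001, -1.0]]
ft_force: [0.3, -0.1, 0.2]
grip_width: 0.0597
gripper_force: 0.0
```

Run:
```python
from go import *
from fit import rect
for n in ["wrist","scene"]:
  im,d=optics.get_image(n); c=optics.get_calibration(n); cv2.imwrite(f"pics/{n}10.png",im)
  for q in ["tanker","tipper","car","bus"]:
   for l in models.trace(n,q):
    m=l["mask"]&(d>0); w=world(c,np.argwhere(m)[:,::-1],d[m]); w=w[w[:,2]>.08]
    if len(w)>100: print(n,q,round(l["confidence"],2),rect(w[:,:2]),np.round(np.median(w,0),3))
```

```text
wrist tanker 0.86 (array([569.2, 135.2]), np.float32(38.01), array([ 47.2, 151.8])) [0.609 0.165 0.109]
wrist tipper 0.74 (array([616.7,  84.2]), np.float32(6.04), array([ 38. , 143.5])) [0.657 0.086 0.105]
wrist tipper 0.73 (array([653. ,   7.3]), np.float32(4.11), array([43.1, 87.9])) [0.636 0.008 0.103]
wrist car 0.86 (array([652.9,   7.3]), np.float32(4.12), array([43.1, 87.9])) [0.636 0.008 0.103]
wrist bus 0.67 (array([593.5, -52.8]), np.float32(-42.01), array([ 29.2, 138. ])) [ 0.618 -0.079  0.117]
scene tanker 0.89 (array([636.5, 168.8]), np.float32(9.08), array([37.9, 85.1])) [0.637 0.163 0.11 ]
scene tipper 0.61 (array([643.3,  88.7]), np.float32(2.75), array([40.8, 86.9])) [0.643 0.085 0.102]
scene car 0.71 (array([649.4,   6.7]), np.float32(4.89), array([45.2, 86.8])) [0.651 0.001 0.093]
scene bus 0.65 (array([655.8, -78.4]), np.float32(4.38), array([39.9, 87. ])) [ 0.658 -0.085  0.117]
```

View pics/wrist10.png

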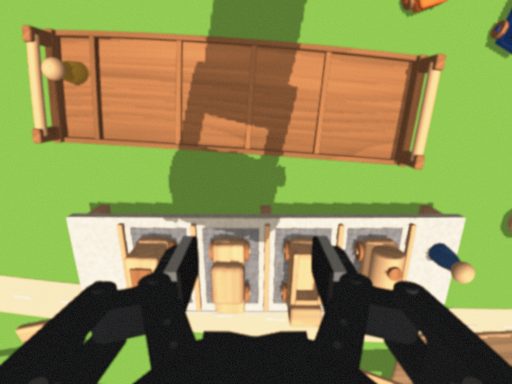

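View pics/scene10.png

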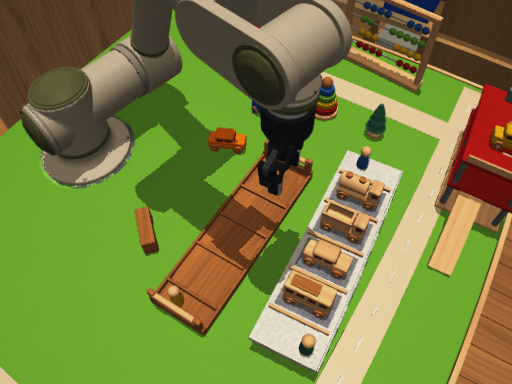

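The tray is empty and all four vehicles stand straight in their bays: tanker (360,188), tipper (345,222), car (327,257) and bus (308,293). The measured positions match the bay centres and the arm is clear of everything.

```bash
python3 -c "
from rig import close_job; print(close_job())"
```

```text
the job is handed in; nothing more can be done
None
```

I parked the tanker, tipper, car and bus in bays 1 to 4, in tray order, and handed the job in at about 32 s. They look straight and centred in the last pictures, but the hand-in gave no verdict.

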